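# Dock the kit tray with its brass spool

## Robot

A 6-joint arm with a two-finger parallel gripper is mounted at the origin on the work surface. World frame = base frame: x ahead of the robot, y to its left, z up, the work surface at z = 0. Lengths are in m, angles in rad, forces in N, time in s.
With the tool pointing down it reaches from about 0.4 to 0.925 m from the base axis. Payload 3.4 kg.
Tool frame: the origin (TCP) lies at the very end of the fingers, on their centre line; the grasp point (between the pads) lies 19 mm behind it; z points along the fingers, y is the line along which they close (so a half turn about z gives the same grasp; the last joint's range is limited). The gripper opens to 85 mm and grips with 20 to 120 N. Pads are 22 mm wide; open, the fingers measure 114 mm over their backs; the gripper's body (76 mm by 85 mm) begins 54 mm behind the grasp point. The pads swing forward as they close: fully open they stand 13 mm farther back than shut.
Start: joints at [1.034, 0.307, 1.506, -0, 1.328, -0.073], TCP at [0.257, 0.514, 0.231] pointing down, gripper open.
Joint ranges: [-3.12, 3.12], [-1.05, 2.28], [0.14, 2.33], [-1.42, 4.57], [0.1, 2.73], [-2.68, 2.68]. Speed limits (rad/s): [2.57, 2.57, 3.14, 3.14, 3.14, 3.14].

## Interface

Orientations are given as a 3x3 rotation matrix whose columns are the frame's x, y, z axes.
In Python, from plant import robot gives the robot as it stands.
- The arm moves only by the tool move_arm, never from a script. Its argument "series" is a list of rows, each a list of 3 entries, a list of its own where there are three numbers: the shift along the tool's x, y, z in m, then the turn, a rotation vector about the tool's x, y, z in degrees, then the opening, from 0 (shut) to 1 (fully open). In form: [[[dx, dy, dz], [rx, ry, rz], hand], ...]. A call has 1 to 20 rows; each row shifts and turns the commanded pose from where the row before left it, along the tool's axes as they then stand; what a row does not reach is not made up. A row lasts 1/12 s, in which the tool goes at most 41.7 mm and 7.16 degrees, less where a joint would pass 70% of its speed; a pose out of reach is approached as far as the arm can. A call is refused whole if a number of a shift passes 0.0417 or a number of a turn 7.16, either way. A call with a gripper value outside its range is refused whole. The fingers move at their own pace and stop on an object; the grip force is fixed at half the most. Time passes only in rows, so rows that do not move let the fingers close. It gives the time, the measured TCP pose, the force, the opening and the grip force at its end, in the units of the state.
- robot.sense(): the state, without advancing time (a new reading comes with each control period).
- robot.grab_frame(name): name is "scene" or "top" or "wrist"; returns the picture (384x512x3 uint8, red, green, blue); there is no depth.
- robot.calibration(name): a dict with "intrinsics" (3x3 intrinsics, pixels), "extrinsics" (4x4, takes a point from camera to world coordinates); the wrist camera has in their place "mount" (4x4, takes a point from camera to tool coordinates, whose origin is the TCP and whose axes are the flange's). Camera axes: x right, y down, z forward; pixel columns grow to the right and rows downward; lengths in m; the calibration is good to about 2 mm. A picture is of the moment at which its call begins: read the wrist's pose just before it. calibration takes no time and is no camera call.
- robot.hand_in(): hands the job in; it is judged then, once.
The state is a dict: "clock": time; "q": joint angles; "dq": joint speeds; "tau": joint torques, N m; "position": TCP position; "tool_rot": TCP orientation; "contact_force": force on the tool from outside, world axes, zero at the start; "wrist_torque": the same for the moment, N m; "opening": finger opening in m; "finger_force": force on a finger pad.
Only numpy, scipy, OpenCV 4.12 (cv2) and the standard library are available. Lean on these libraries where they do the work, as an engineer would, in place of code of your own. Each camera call takes 0.05 s, during which the arm holds its last target. There are 200 camera calls.

## Task

Set the loose brass spool over the upright spindle of the kit tray with the yellow handle so that it sits flat on the tray floor, and let go of it while the tray is still out on the bench. Then slide that tray by its handle into the empty bay of the bench rack, fully home against the back stop, with the spool still on its spindle and the two small brass parts still aboard. Keep the tray level and leave the other tray and everything else on the bench where it is.

Things in the scene. Friction and masses are not known exactly. Their poses are not given: they have to be found in the camera images.
- tray: Aluminium tray, yellow handle; walls 130 (x) by 110 (y) mm, 26 high; floor and walls 4 thick; side flanges at the rim (z 22 to 26) make it 126 wide. Origin: centre of underside; +x away from the handle (the way it goes in), z up. Divider 22 high at x = -8: cap and nut on the handle's side, spindle on the other. 0.35 kg empty, 0.8 loaded. Slides on the bench top itself.
- tray_grip (a point): Grip point of the tray's yellow handle, an upright bar on the middle of its front wall: 12 thick (tray y), 50 long (tray x, from -115 to -65), from 6 to 48 above the bench. The point lies in the middle of its thickness, 93 mm before the tray's origin (tray x = -93), 34 above the tray's underside. Pinch it from above across its thickness.
- spindle_foot (a point): Where the axis of the tray's steel spindle meets the tray floor: tray x = +28, y = 0, 4 above the tray's underside. The spindle is 14 in diameter, 56 tall above the floor, with its top 6 mm coned.
- spool: Loose turned-brass spool standing upright, 50 tall, with an 18 mm bore right through. Bottom flange 54 in diameter and 6 thick, barrel 30 in diameter, top flange 44 in diameter and 10 thick (40 to 50 above the underside). Origin: centre of its underside, z along the bore, up. About 0.3 kg. Grip it by the top flange.
- bay_empty: Empty bay, fixed: two orange rails 34 high, 130 long, 144 over all, no floor, green stop behind. 131 wide between the rails; lips over them leave 115, underside at 29.5: slide the tray in under the lips. First 20 mm flare, no lip. Axes as the docked tray: +x goes in. Origin, on the bench: the tray's origin when it touches the stop. Mouth x = -65, stop x = +65. Either side of the rack.
- bay_full: The rack's other bay, same size and axes as the empty one, beside it (170 mm between their centre lines), with another tray in it.
- rack: The bench rack behind both bays, fixed: three green posts 150 high joined by an orange beam, 79 to 101 mm beyond the bays' centres (beam from 68, between 115 and 145 above the bench). Origin on the bench midway between the two bays' origins; same axes as the bays.
- brass_cap: Small loose brass cap aboard the tray, 34 in diameter, 30 tall, origin at the centre of its underside. Stays aboard.
- brass_nut: Small loose six-sided brass nut aboard the tray, 32 across, 20 tall, origin at the centre of its underside. Stays aboard.
- tray_full: The other tray, already in its bay, same size, grey handle, brass parts fixed in it. Leave alone.
- brass_cup: Loose open brass cup, 72 in diameter, 75 tall; origin at the centre of its underside. Leave alone.
- steel_bell: Loose steel bell-shaped turning, 68 in diameter, 75 tall; origin at the centre of its underside. Leave alone.
- wrench: Loose steel wrench lying on the bench between the robot and the tray, origin under its middle. Leave alone.
- carton: Open cardboard carton of brass offcuts, 130 by 170, 50 tall, origin at the centre of its underside. Leave alone.
- polish: Metal can with a red band, 60 in diameter, 130 tall, origin at the centre of its underside. Leave alone.
There are look-alikes about, which are no part of the job. What is shaped like the spool but red is not meant.

How it is judged:
By the outcome, as a careful person would: the job done as asked, in the order asked, and still so for the second after the job is handed in, with the robot touching nothing.
It also fails if it takes over 59 s, if anything falls off the work surface, if the arm or the gripper's body presses on something with over 40 N, if the wrist force passes 120 N, or if a joint passes its speed limit or range.

## Working session

There is one attempt and no reset: what is moved stays moved. The work goes in short steps, Python scripts to look and compute and a tool call to move; the robot and the scene stay as the last step left them, time stands still between calls to the robot, and variables do not carry over. Pictures are saved under pics/ and viewed, at most 10 in all, crops included, and the job is handed in when it is done.

Besides the shell and the picture viewer there is one more tool, called after "Request:" by a JSON object that holds its "method" and its "body". move_arm: Moves the arm, as the interface text tells. Its arguments: {"type":"object","properties":{"series":{"type":"array","items":{"type":"array"}}},"required":["series"]}

```bash
ls; mkdir -p pics
cat > h.py <<'E'
import numpy as np, cv2
from plant import robot
def save(n,f):
    im=robot.grab_frame(n); cv2.imwrite(f,cv2.cvtColor(im,cv2.COLOR_RGB2BGR)); return im
def cam(n):
    c=robot.calibration(n); K=np.array(c["intrinsics"])
    if n=="wrist":
        s=robot.sense(); T=np.eye(4);T[:3,:3]=s["tool_rot"];T[:3,3]=s["position"]
        return K,T@np.array(c["mount"])
    return K,np.array(c["extrinsics"])
def ray(K,E,u,v,z):
    d=E[:3,:3]@np.linalg.solve(K,[u,v,1.]);o=E[:3,3]
    return o+d*(z-o[2])/d[2]
def proj(K,E,p):
    q=E[:3,:3].T@(np.array(p)-E[:3,3]);q=K@q;return q[:2]/q[2]
E
python3 - <<'E'
from h import *
np.set_printoptions(precision=4,suppress=True)
a=save("top","pics/top.png");b=save("scene","pics/scene.png")
for n in("top","scene"):print(cam(n))
print(robot.calibration("wrist")); print(robot.sense())
for n in("top","scene"):
    cv2.imwrite(f"pics/{n}2.png",cv2.resize(cv2.imread(f"pics/{n}.png"),(800,600),interpolation=cv2.INTER_CUBIC))
E
```

```text
pics
(array([[387.2965,   0.    , 255.2564],
       [  0.    , 387.2965, 192.965 ],
       [  0.    ,   0.    ,   1.    ]]), array([[ 0.0038, -0.992 ,  0.126 ,  0.3727],
       [-0.9998, -0.0014,  0.0192, -0.0307],
       [-0.0188, -0.1261, -0.9918,  1.4979],
       [ 0.    ,  0.    ,  0.    ,  1.    ]]))
(array([[350.4486,   0.    , 254.182 ],
       [  0.    , 350.4486, 191.8464],
       [  0.    ,   0.    ,   1.    ]]), array([[ 0.5807,  0.6297, -0.516 ,  1.1271],
       [ 0.8139, -0.4627,  0.3513, -0.4372],
       [-0.0175, -0.624 , -0.7812,  0.9579],
       [ 0.    ,  0.    ,  0.    ,  1.    ]]))
{'intrinsics': array([[335.1315,   0.    , 259.4253],
       [  0.    , 335.1315, 194.2932],
       [  0.    ,   0.    ,   1.    ]]), 'mount': array([[-0.0007, -0.9638, -0.2665,  0.0671],
       [ 1.    , -0.0003, -0.0013,  0.0003],
       [ 0.0012, -0.2665,  0.9638, -0.1427],
       [ 0.    ,  0.    ,  0.    ,  1.    ]])}
{'clock': 0.1, 'q': array([ 1.0335,  0.3075,  1.5076,  0.    ,  1.3284, -0.0735]), 'dq': array([ 0.    , -0.0011, -0.0033,  0.0003, -0.0008, -0.001 ]), 'tau': array([  0.0023, -45.853 , -25.261 ,  -0.    ,   0.0055,   0.    ]), 'position': array([0.2569, 0.5137, 0.2305]), 'tool_rot': array([[-0.8944,  0.4473, -0.0009],
       [ 0.4473,  0.8944, -0.0016],
       [ 0.0001, -0.0018, -1.    ]]), 'contact_force': array([-0.1728,  0.2223,  0.4417]), 'wrist_torque': array([ 0.1052,  0.0129, -0.0067]), 'finger_force': 0.0, 'opening': 0.08550911322553276}
```

View pics/top2.png

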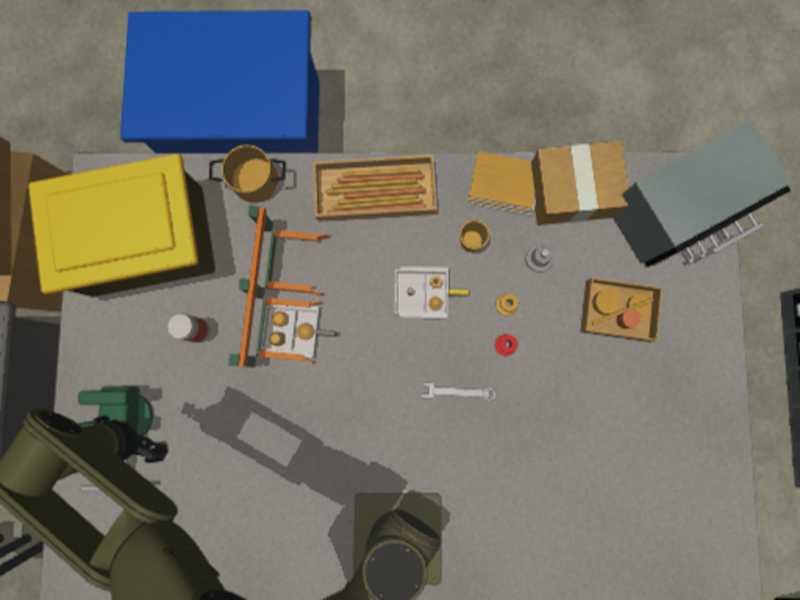

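View pics/scene2.png

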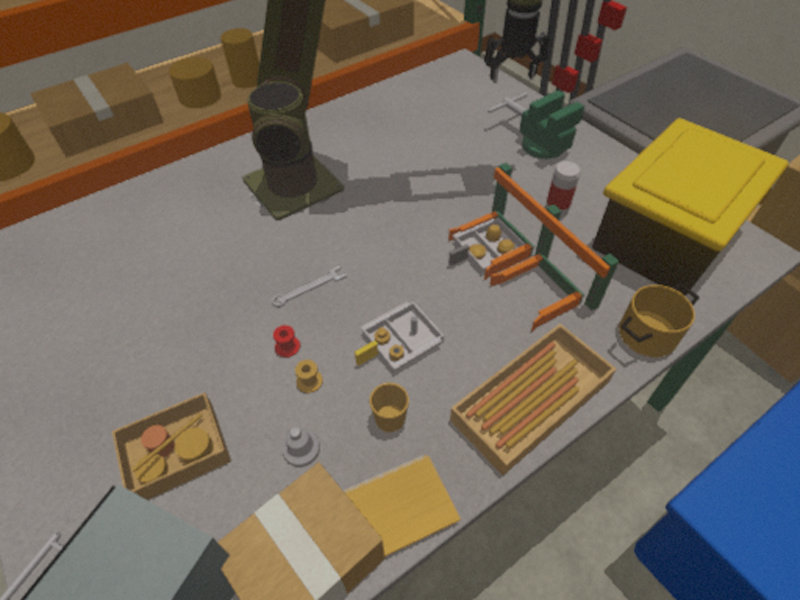

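The top view (800x600 scaled) shows the yellow-handled tray at (423,292), handle to the right, with the empty bay between rails (300,236) and (295,287) and the full bay below it. Things that could be taken for the spool:
- brass spool at (507,303)
- red spool at (506,345)
- brass cup at (474,236)
- steel bell at (540,257)
- carton offcuts at (605,302)

By the description I choose (507,303). Next I'll check it in a close crop and get coarse positions.

Run:
```python
from h import *
np.set_printoptions(precision=4,suppress=True)
K,E=cam("top"); s=.64
for n,u,v,z in[("spooltop",507,303,.05),("red",506,345,.05),("cup",474,236,.075),("bell",540,257,.03),("handle end",468,292,.048),("spindle top",411,291,.06),
 ("tray c1",397,268,.026),("c2",397,318,.026),("c3",449,317,.026),("c4",449,268,.026),
 ("rail far mouth",328,237,.034),("rail near mouth",323,288,.034),("rail2a",321,303,.034),("rail2b",315,361,.034),("beamtop",262,210,.145),("beambot",240,362,.145),("fh",338,333,.048)]:
    print(n,ray(K,E,u*s,v*s,z))
a=cv2.imread("pics/top.png")[165:235,235:345];b=cv2.imread("pics/scene.png")[190:290,165:290]
a=cv2.resize(a,None,fx=4.5,fy=4.5,interpolation=3);b=cv2.resize(b,(395,316),interpolation=3)
c=np.zeros((632,500,3),np.uint8);c=np.zeros((320,900,3),np.uint8)
c[:315,:495]=a[:315];c[:316,500:895]=b
cv2.imwrite("pics/crop1.png",cv2.resize(c,(800,284)))
```

```text
spooltop [ 0.5534 -0.2627  0.05  ]
red [ 0.4526 -0.2585  0.05  ]
cup [ 0.7121 -0.1829  0.075 ]
bell [ 0.67   -0.3489  0.03  ]
handle end [ 0.5803 -0.1697  0.048 ]
spindle top [ 0.5809 -0.032   0.06  ]
tray c1 [0.6431 0.0026 0.026 ]
c2 [0.5191 0.0021 0.026 ]
c3 [ 0.5218 -0.1248  0.026 ]
c4 [ 0.6432 -0.1256  0.026 ]
rail far mouth [0.7196 0.1738 0.034 ]
rail near mouth [0.5918 0.1837 0.034 ]
rail2a [0.5548 0.1879 0.034 ]
rail2b [0.4136 0.1996 0.034 ]
beamtop [0.7571 0.3122 0.145 ]
beambot [0.4077 0.3503 0.145 ]
fh [0.4804 0.1433 0.048 ]
```

View pics/crop1.png

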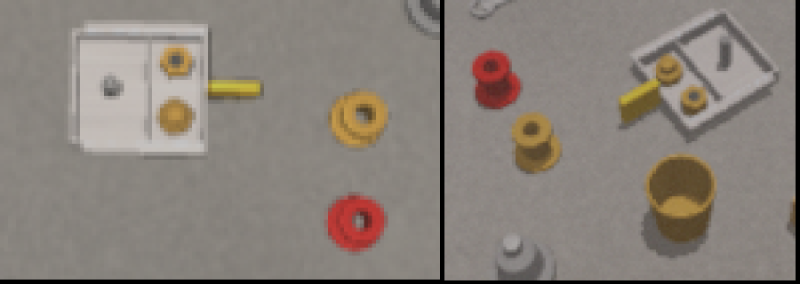

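The close crop confirms the brass spool, with the red one beside it and the cup apart. Next I move to a viewpoint above the tray and bay.

Request:
{"method": "move_arm", "body": {"series": [[[0, 0, -0.008], [0, 0, 7.05], 1], [[0, 0, -0.008], [0, 0, 7.05], 1], [[0, 0, -0.008], [0, 0, 7.05], 1], [[0, 0, -0.008], [0, 0, 7.05], 1], [[0, 0, -0.008], [0, 0, 7.05], 1], [[0, 0, -0.008], [0, 0, 7.05], 1], [[0, 0, -0.008], [0, 0, 7.05], 1], [[0, 0, -0.008], [0, 0, 7.05], 1], [[0, 0, -0.008], [0, 0, 7.05], 1], [[-0.028, 0.026, 0], [0, 0, 0], 1], [[-0.028, 0.026, 0], [0, 0, 0], 1], [[-0.028, 0.026, 0], [0, 0, 0], 1], [[-0.028, 0.026, 0], [0, 0, 0], 1], [[-0.028, 0.026, 0], [0, 0, 0], 1], [[-0.028, 0.026, 0], [0, 0, 0], 1], [[-0.028, 0.026, 0], [0, 0, 0], 1], [[-0.028, 0.026, 0], [0, 0, 0], 1], [[-0.028, 0.026, 0], [0, 0, 0], 1], [[-0.028, 0.026, 0], [0, 0, 0], 1], [[-0.028, 0.026, 0], [0, 0, 0], 1]]}}

```text
clock: 1.77
position: [0.5438, 0.2044, 0.3029]
tool_rot: [[0.001, 1.0, -0.001], [1.0, -0.001, -0.0], [-0.0, -0.001, -1.0]]
contact_force: [0.4, 0.8, 0.1]
opening: 0.0854
finger_force: 0.0
```

Request:
{"method": "move_arm", "body": {"series": [[[-0.028, 0.026, 0], [0, 0, 0], 1], [[-0.028, 0.026, 0], [0, 0, 0], 1], [[-0.025, 0.024, 0], [0, 0, 0], 1], [[-0.015, 0.01, 0], [0, 0, 0], 1], [[0, 0, 0], [0, 0, 0], 1], [[0, 0, 0], [0, 0, 0], 1], [[0, 0, 0], [0, 0, 0], 1]]}}

```text
clock: 2.35
position: [0.6283, 0.1105, 0.3027]
tool_rot: [[0.0, 1.0, -0.002], [1.0, -0.0, 0.001], [0.001, -0.002, -1.0]]
contact_force: [-0.1, 0.4, -0.9]
opening: 0.0854
finger_force: 0.0
```

Run:
```python
from h import *
np.set_printoptions(precision=4,suppress=True)
s=robot.sense();K,E=cam("wrist");im=save("wrist","pics/w1.png");np.savez("w1.npz",K=K,E=E)
print(s["clock"],s["position"],s["tool_rot"],s["dq"])
cv2.imwrite("pics/w1b.png",cv2.resize(cv2.imread("pics/w1.png"),(800,600),interpolation=3))
```

```text
2.35 [0.6283 0.1105 0.3027] [[ 0.0005  1.     -0.0018]
 [ 1.     -0.0005  0.0006]
 [ 0.0006 -0.0018 -1.    ]] [ 0.0194 -0.0133  0.0035 -0.0009  0.     -0.001 ]
```

View pics/w1b.png

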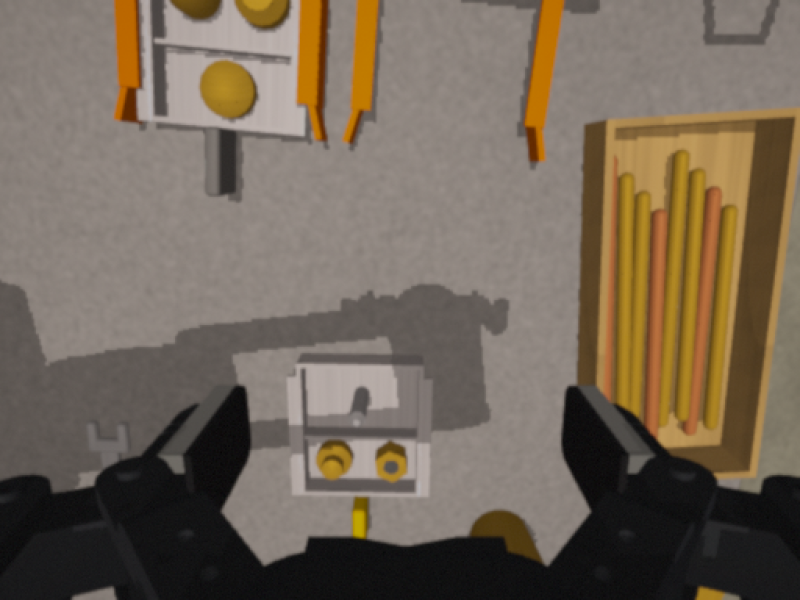

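The view shows the empty bay's rails at top centre: left lip edge (380,0)-(371,108), right lip edge (541,0)-(526,123). The tray's spindle tip is near (356,421), its handle near (361,515), with the cap at (333,459) and the nut at (391,461). Next I fit the rail edges and the tray edges.

Run:
```python
from h import *
np.set_printoptions(precision=4,suppress=True)
d=np.load("w1.npz");K,E=d["K"],d["E"]
im=cv2.imread("pics/w1.png").astype(int);B,G,R=im[...,0],im[...,1],im[...,2]
org=(R>150)&(R-B>120)&(G<150)&(R-G>70)
def edges(c0,c1,rows):
    L=[];Rr=[]
    for v in rows:
        c=np.where(org[v,c0:c1])[0]+c0
        L.append(ray(K,E,c.min()-.5,v,.034)[:2]);Rr.append(ray(K,E,c.max()+.5,v,.034)[:2])
    return np.array(L),np.array(Rr)
for nm,c0,c1 in(("full R",190,212),("left",222,246),("right",335,362)):
    for e in edges(c0,c1,range(3,62)):
        p=np.polyfit(e[:,1],e[:,0],1);print(nm,"x=%.4f*(y-.2)+%.4f"%(p[0],np.polyval(p,.2)),"res",np.std(e[:,0]-np.polyval(p,e[:,1])))
m=org.copy()
for c0,c1 in((215,250),(330,365)):
    r=np.where(m[:120,c0:c1].any(1))[0].max();c=np.where(m[r,c0:c1])[0]+c0
    print("bottom",r,c, "z34",ray(K,E,c.mean(),r+.5,.034),"z0",ray(K,E,c.mean(),r+.5,0))
# lip start positions; rough
for u,v in((371,108),(528,123),(313,105)):print("lipstart",ray(K,E,u*.64,v*.64,.034))
g=cv2.imread("pics/w1.png")[215:350,175:290]
cv2.imwrite("pics/w1c.png",cv2.resize(g,None,fx=4.4,fy=4.4,interpolation=3))
```

```text
full R x=0.0979*(y-.2)+0.5467 res 0.00031078865315598936
full R x=0.0905*(y-.2)+0.5600 res 0.0005095586869071978Traceback (most recent call last):
  File "<stdin>", line 13, in <module>
  File "<stdin>", line 10, in edges
    return umr_minimum(a, axis, None, out, keepdims, initial, where)
ValueError: zero-size array to reduction operation minimum which has no identity
```

```bash
cat > m.py <<'E'
from h import *
np.set_printoptions(precision=4,suppress=True)
d=np.load("w1.npz");K,E=d["K"],d["E"]
im=cv2.imread("pics/w1.png").astype(int);B,G,R=im[...,0],im[...,1],im[...,2]
org=(R-B>100)&(R>110)
def edges(c0,c1,rows):
    L=[];Rr=[]
    for v in rows:
        c=np.where(org[v,c0:c1])[0]+c0
        if len(c)<5: continue
        L.append(ray(K,E,c.min()-.5,v,.034)[:2]);Rr.append(ray(K,E,c.max()+.5,v,.034)[:2])
    return np.array(L),np.array(Rr)
for nm,c0,c1,rw in(("full R",185,216,range(3,60)),("left",217,250,range(3,66)),("right",330,368,range(3,76))):
    for e in edges(c0,c1,rw):
        p=np.polyfit(e[:,1],e[:,0],1);print(nm,len(e),"x=%.4f*(y-.2)+%.4f"%(p[0],np.polyval(p,.2)),"res %.5f"%np.std(e[:,0]-np.polyval(p,e[:,1])))
for c0,c1 in((215,250),(330,365)):
    r=np.where(org[:110,c0:c1].any(1))[0].max();c=np.where(org[r,c0:c1])[0]+c0
    print("bottom",r,c,"z34",ray(K,E,c.mean(),r+.5,.034),"z0",ray(K,E,c.mean(),r+.5,0))
for u,v in((371,108),(528,123),(313,105)):print("lipstart",ray(K,E,u*.64,v*.64,.034))
g=cv2.imread("pics/w1.png")[215:350,175:290]
cv2.imwrite("pics/w1c.png",cv2.resize(g,None,fx=4.4,fy=4.4,interpolation=3))
E
python3 m.py
```

```text
full R 57 x=0.0932*(y-.2)+0.5461 res 0.00033
full R 57 x=0.0896*(y-.2)+0.5618 res 0.00034
left 63 x=0.0914*(y-.2)+0.5859 res 0.00031
left 63 x=0.0947*(y-.2)+0.6007 res 0.00032
right 73 x=0.0950*(y-.2)+0.7157 res 0.00033
right 73 x=0.0964*(y-.2)+0.7309 res 0.00034
bottom 90 [220 221 222 223] z34 [0.5836 0.1904 0.034 ] z0 [0.5798 0.1914 0.    ]
bottom 102 [344 345 346 347 348] z34 [0.7305 0.1767 0.034 ] z0 [0.7389 0.1766 0.    ]
lipstart [0.6027 0.214  0.034 ]
lipstart [0.7193 0.2033 0.034 ]
lipstart [0.56   0.2161 0.034 ]
```

View pics/w1c.png

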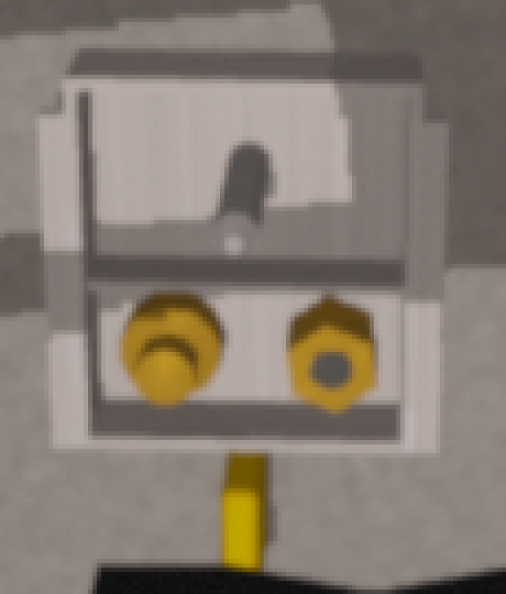

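The crop shows the tray with spindle tip at (234,243), front edge at (50..438,450), flanges at x 40..450, handle top at (223..263,490..570) and cap and nut in the front compartment. Next I compute the tray's pose.

Run:
```python
from h import *
np.set_printoptions(precision=4,suppress=True)
d=np.load("w1.npz");K,E=d["K"],d["E"]
f=lambda u,v,z:ray(K,E,175+(u+.5)/4.4-.5,215+(v+.5)/4.4-.5,z)
for n,u,v,z in[("FL",50,451,.026),("FR",438,453,.026),("flL",40,115,.026),("flR",450,122,.026),("backL",78,78,.026),("backR",412,80,.026),("tip",234,243,.06),("hL0",224,490,.048),("hR0",263,490,.048),("hL1",222,568,.048),("hR1",262,568,.048),("divL",90,260,.022),("divR",404,260,.022)]:print(n,f(u,v,z)[:2])
```

```text
FL [ 0.5215 -0.1224]
FR [ 0.649  -0.1231]
flL [ 0.5255 -0.0033]
flR [ 0.6514 -0.0056]
backL [0.5379 0.0089]
backR [0.6397 0.0082]
tip [ 0.5876 -0.0286]
hL0 [ 0.5809 -0.1208]
hR0 [ 0.5932 -0.1208]
hL1 [ 0.5795 -0.1498]
hR1 [ 0.5923 -0.1498]
divL [ 0.5374 -0.0549]
divR [ 0.6376 -0.0549]
```

Request:
{"method": "move_arm", "body": {"series": [[[-0.023, -0.007, 0.024], [0, 0, 0], 1], [[-0.023, -0.007, 0.024], [0, 0, 0], 1], [[-0.023, -0.007, 0.024], [0, 0, 0], 1], [[-0.023, -0.007, 0.024], [0, 0, 0], 1], [[-0.023, -0.007, 0.024], [0, 0, 0], 1], [[-0.0235, -0.006, 0.023], [0, 0, 0], 1], [[0, 0, 0], [0, 0, 0], 1], [[0, 0, 0], [0, 0, 0], 1], [[0, 0, 0], [0, 0, 0], 1]]}}

```text
clock: 3.15
position: [0.5885, -0.0271, 0.1612]
tool_rot: [[-0.0, 1.0, 0.001], [1.0, 0.0, 0.001], [0.001, 0.001, -1.0]]
contact_force: [0.8, 0.2, 1.0]
opening: 0.0853
finger_force: 0.0
```

Run:
```python
from h import *
K,E=cam("wrist");save("wrist","pics/w2.png");np.savez("w2.npz",K=K,E=E)
print(robot.sense()["position"])
```

```text
[ 0.58917296 -0.02700842  0.16173659]
```

Request:
{"method": "move_arm", "body": {"series": [[[-0.035, -0.005, 0], [0, 0, 0], 1], [[-0.035, -0.005, 0], [0, 0, 0], 1], [[-0.035, -0.005, 0], [0, 0, 0], 1], [[-0.035, -0.005, 0], [0, 0, 0], 1], [[-0.035, -0.005, 0], [0, 0, 0], 1], [[-0.035, -0.005, 0.005], [0, 0, 0], 1], [[-0.028, -0.004, 0.005], [0, 0, 0], 1], [[0, 0, 0], [0, 0, 0], 1], [[0, 0, 0], [0, 0, 0], 1], [[0, 0, 0], [0, 0, 0], 1]]}}

```text
clock: 4.03
position: [0.555, -0.2654, 0.1513]
tool_rot: [[-0.0, 1.0, 0.002], [1.0, 0.0, 0.0], [0.0, 0.002, -1.0]]
contact_force: [-0.8, 0.4, -0.3]
opening: 0.0858
finger_force: 0.0
```

Run:
```python
from h import *
K,E=cam("wrist");save("wrist","pics/w3.png");np.savez("w3.npz",K=K,E=E)
print(robot.sense()["position"])
a=cv2.imread("pics/w2.png");b=cv2.imread("pics/w3.png")
cv2.imwrite("pics/w23.png",np.hstack([cv2.resize(x[100:300,155:355],(400,400),interpolation=3) for x in(a,b)]))
```

```text
[ 0.55493129 -0.26489552  0.15125704]
```

View pics/w23.png

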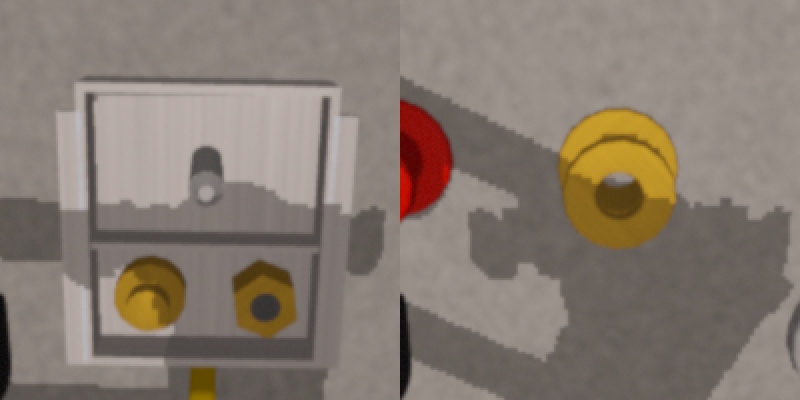

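Left (over the tray): the spindle tip is at crop (206,193). Right (over the spool): the top flange is centred at about (619,193) with the bore at about (619,197), and the red spool is at far left. Next I fit both.

Run:
```python
from h import *
np.set_printoptions(precision=4,suppress=True)
def L(n):
    d=np.load(n);return d["K"],d["E"]
K,E=L("w2.npz")
g=lambda u,v,z:ray(K,E,155+(u+.5)/2-.5,100+(v+.5)/2-.5,z)
print("tip",g(206,193,.06));K2,E2=L("w3.npz")
for n,u,v,z in[("FL",70,365,.026),("FR",340,368,.026),("BL",77,82,.026),("BR",340,90,.026),("hand",203,368,.048),("dL",92,242,.022),("dR",318,248,.022),("flL",56,113,.026),("flR",357,118,.026)]:print(n,g(u,v,z))
h=lambda u,v,z:ray(K2,E2,155+(u-400+.5)/2-.5,100+(v+.5)/2-.5,z)
for p in[(619,193.5),(619,197),(563,193),(675,193),(619,248),(619,139)]:print("spool",p,h(*p,.05))
im=cv2.imread("pics/w3.png")
# model overlay check: project flange circles and fit
a=cv2.inRange(cv2.cvtColor(im,cv2.COLOR_BGR2HSV),(15,110,60),(32,255,255))[100:300,210:320]
m=cv2.moments(a,True);print("mask",m["m00"],m["m10"]/m["m00"]+210,m["m01"]/m["m00"]+100)
from scipy.optimize import minimize
t=np.linspace(0,2*np.pi,60)
def model(x,y):
    o=np.zeros(a.shape,np.uint8)
    def hull(P):
        q=np.array([proj(K2,E2,p) for p in P])-[210,100]
        cv2.fillPoly(o,[cv2.convexHull((q*16).astype(np.int32).reshape(-1,1,2))],255,shift=4)
    c=lambda r,z:[(x+r*np.cos(k),y+r*np.sin(k),z) for k in t]
    hull(c(.027,0)+c(.027,.006));hull(c(.015,0)+c(.015,.045));hull(c(.022,.04)+c(.022,.05))
    return o
f=cv2.GaussianBlur(cv2.morphologyEx(a,cv2.MORPH_CLOSE,np.ones((25,25))),(5,5),1).astype(float)
r=minimize(lambda p:((cv2.GaussianBlur(model(*p),(5,5),1)-f)**2).mean(),[.555,-.266],method="Nelder-Mead",options=dict(initial_simplex=[[.555,-.266],[.56,-.266],[.555,-.261]]))
print("fit",r.x,r.fun)
```

```text
tip [ 0.5876 -0.0288  0.06  ]
FL [ 0.5243 -0.1213  0.026 ]
FR [ 0.6496 -0.1229  0.026 ]
BL [0.5344 0.0092 0.026 ]
BR [0.643  0.0058 0.026 ]
hand [ 0.5862 -0.11    0.048 ]
dL [ 0.5366 -0.0622  0.022 ]
dR [ 0.6375 -0.0651  0.022 ]
flL [ 0.525  -0.0037  0.026 ]
flR [ 0.6507 -0.0058  0.026 ]
spool (619, 193.5) [ 0.5591 -0.2673  0.05  ]
spool (619, 197) [ 0.5591 -0.2687  0.05  ]
spool (563, 193) [ 0.5379 -0.2671  0.05  ]
spool (675, 193) [ 0.5803 -0.2671  0.05  ]
spool (619, 248) [ 0.5592 -0.2893  0.05  ]
spool (619, 139) [ 0.559  -0.2463  0.05  ]
mask 3304.0 263.75 188.62409200968523
fit [ 0.5587 -0.2683] 275.4712272727273
```

Request:
{"method": "move_arm", "body": {"series": [[[-0.003, 0.004, 0.02], [0, 0, 0], 1], [[0, 0, 0.03], [0, 0, 0], 1], [[0, 0, 0.03], [0, 0, 0], 1], [[0, 0, 0.028], [0, 0, 0], 1], [[0, 0, 0.015], [0, 0, 0], 1], [[0, 0, 0.005], [0, 0, 0], 1], [[0, 0, 0], [0, 0, 0], 1], [[0, 0, 0], [0, 0, 0], 1], [[0, 0, 0], [0, 0, 0], 0.3], [[0, 0, 0], [0, 0, 0], 0.3], [[0, 0, 0], [0, 0, 0], 0.2], [[0, 0, 0], [0, 0, 0], 0.1], [[0, 0, 0], [0, 0, 0], 0], [[0, 0, 0], [0, 0, 0], 0], [[0, 0, 0], [0, 0, 0], 0], [[0, 0, 0], [0, 0, 0], 0]]}}

```text
clock: 5.42
position: [0.5588, -0.2698, 0.024]
tool_rot: [[0.001, 1.0, 0.002], [1.0, -0.001, -0.001], [-0.001, 0.002, -1.0]]
contact_force: [-0.6, 1.3, 6.1]
opening: 0.0412
finger_force: 59.9
```

Request:
{"method": "move_arm", "body": {"series": [[[0, 0, -0.01], [0, 0, 0], 0], [[0, 0, -0.02], [0, 0, 0], 0], [[0, 0, -0.025], [0, 0, 0], 0], [[0, 0, -0.025], [0, 0, 0], 0], [[0, 0, -0.01], [0, 0, 0], 0], [[0, 0, 0], [0, 0, 0], 0], [[0, 0, 0], [0, 0, 0], 0]]}}

```text
clock: 6.0
position: [0.5578, -0.2694, 0.1125]
tool_rot: [[0.001, 1.0, 0.001], [1.0, -0.001, -0.0], [-0.0, 0.001, -1.0]]
contact_force: [-1.1, -0.2, -3.4]
opening: 0.0413
finger_force: 61.4
```

Run:
```python
from h import *
s=robot.sense();K,E=cam("wrist");save("wrist","pics/w4.png");np.savez("w4.npz",K=K,E=E)
print(s["position"],s["contact_force"],s["wrist_torque"],s["opening"])
cv2.imwrite("pics/w4b.png",cv2.imread("pics/w4.png")[130:384])
```

```text
[ 0.55779196 -0.26940424  0.11253117] [-1.11657199 -0.2268404  -3.35883954] [0.02393531 0.03828679 0.02457114] 0.04132319934070316
```

View pics/w4b.png

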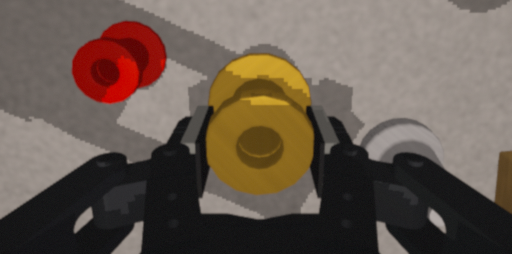

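The spool is held upright between the pads, with its bore at crop (259,147), pixel (259,277). Next I locate it relative to the tool.

Run:
```python
from h import *
np.set_printoptions(precision=4,suppress=True)
d=np.load("w4.npz");K,E=d["K"],d["E"]
p=robot.sense()["position"]
for z in(.134,.1385,.143):
    print(z,[ray(K,E,u,v,z)-p for u,v in[(259,276.5),(260,274.5),(206,274),(315,274)]])
```

```text
0.134 [array([ 0.001 , -0.001 ,  0.0227]), array([ 0.0014, -0.0001,  0.0227]), array([-0.0203,  0.0002,  0.0227]), array([0.0235, 0.0001, 0.0227])]
0.1385 [array([0.001 , 0.0016, 0.0272]), array([0.0014, 0.0024, 0.0272]), array([-0.0195,  0.0027,  0.0272]), array([0.0227, 0.0026, 0.0272])]
0.143 [array([0.001 , 0.0041, 0.0317]), array([0.0014, 0.0049, 0.0317]), array([-0.0187,  0.0052,  0.0317]), array([0.0218, 0.0051, 0.0317])]
```

Request:
{"method": "move_arm", "body": {"series": [[[0.015, 0.002, 0], [0, 0, 0], 0], [[0.03, 0.0036, 0], [0, 0, 0], 0], [[0.03, 0.0036, 0], [0, 0, 0], 0], [[0.03, 0.0036, 0], [0, 0, 0], 0], [[0.03, 0.0036, 0], [0, 0, 0], 0], [[0.03, 0.0036, 0], [0, 0, 0], 0], [[0.03, 0.0036, 0], [0, 0, 0], 0], [[0.025, 0.003, 0], [0, 0, 0], 0], [[0.015, 0.002, 0], [0, 0, 0], 0], [[0.005, 0, 0], [0, 0, 0], 0], [[0.005, 0, 0], [0, 0, 0], 0], [[0, 0, 0], [0, 0, 0], 0], [[0, 0, 0], [0, 0, 0], 0], [[0, 0, 0], [0, 0, 0], 0]]}}

```text
clock: 7.22
position: [0.5864, -0.0254, 0.112]
tool_rot: [[0.001, 1.0, -0.001], [1.0, -0.001, -0.0], [-0.0, -0.001, -1.0]]
contact_force: [0.8, -0.2, -2.6]
opening: 0.0412
finger_force: 61.3
```

Request:
{"method": "move_arm", "body": {"series": [[[-0.0044, 0, 0], [0, 0, 0], 0], [[0, 0, 0.008], [0, 0, 0], 0], [[0, 0, 0.008], [0, 0, 0], 0], [[0, 0, 0.006], [0, 0, 0], 0], [[0, 0, 0.005], [0, 0, 0], 0], [[0, 0, 0.005], [0, 0, 0], 0], [[0, 0, 0.003], [0, 0, 0], 0], [[0, 0, 0], [0, 0, 0], 0], [[0, 0, 0], [0, 0, 0], 0]]}}

```text
clock: 7.97
position: [0.5865, -0.0287, 0.077]
tool_rot: [[0.0, 1.0, -0.001], [1.0, -0.0, 0.0], [0.0, -0.001, -1.0]]
contact_force: [0.8, -0.7, -3.9]
opening: 0.0412
finger_force: 61.3
```

Request:
{"method": "move_arm", "body": {"series": [[[-0.001, 0, 0.004], [0, 0, 0], 0], [[0, 0, 0.008], [0, 0, 0], 0], [[0, 0, 0.008], [0, 0, 0], 0], [[0, 0, 0.008], [0, 0, 0], 0], [[0, 0, 0.006], [0, 0, 0], 0], [[0, 0, 0.004], [0, 0, 0], 0], [[0, 0, 0], [0, 0, 0], 0], [[0, 0, 0], [0, 0, 0], 0]]}}

```text
clock: 8.63
position: [0.5864, -0.0298, 0.0388]
tool_rot: [[0.0, 1.0, -0.001], [1.0, -0.0, 0.0], [0.0, -0.001, -1.0]]
contact_force: [-0.7, -0.7, -2.4]
opening: 0.0413
finger_force: 61.3
```

Bottom is about 8 mm above the floor and free. I lower it gently to contact.

Request:
{"method": "move_arm", "body": {"series": [[[0, 0, 0.004], [0, 0, 0], 0], [[0, 0, 0.002], [0, 0, 0], 0], [[0, 0, 0.001], [0, 0, 0], 0], [[0, 0, 0], [0, 0, 0], 0], [[0, 0, 0], [0, 0, 0], 0]]}}

```text
clock: 9.05
position: [0.5867, -0.0298, 0.0324]
tool_rot: [[0.0, 1.0, 0.0], [1.0, -0.0, -0.0], [-0.0, 0.0, -1.0]]
contact_force: [1.0, -0.0, -2.7]
opening: 0.0411
finger_force: 61.3
```

Request:
{"method": "move_arm", "body": {"series": [[[0, 0, 0.0015], [0, 0, 0], 0], [[0, 0, 0.001], [0, 0, 0], 0], [[0, 0, 0], [0, 0, 0], 0], [[0, 0, 0], [0, 0, 0], 0]]}}

```text
clock: 9.38
position: [0.5866, -0.0298, 0.0298]
tool_rot: [[0.0, 1.0, -0.0], [1.0, -0.0, 0.0], [0.0, -0.0, -1.0]]
contact_force: [-0.7, -0.2, -2.9]
opening: 0.0413
finger_force: 61.3
```

Request:
{"method": "move_arm", "body": {"series": [[[0, 0, 0.001], [0, 0, 0], 0], [[0, 0, 0.001], [0, 0, 0], 0], [[0, 0, 0], [0, 0, 0], 0], [[0, 0, 0], [0, 0, 0], 0]]}}

```text
clock: 9.72
position: [0.5868, -0.0298, 0.028]
tool_rot: [[0.0, 1.0, 0.0], [1.0, -0.0, -0.0], [-0.0, 0.0, -1.0]]
contact_force: [-0.3, -0.2, -0.3]
opening: 0.0415
finger_force: 61.5
```

Request:
{"method": "move_arm", "body": {"series": [[[0, 0, 0.0007], [0, 0, 0], 0], [[0, 0, 0], [0, 0, 0], 0], [[0, 0, 0], [0, 0, 0], 0.6], [[0, 0, 0], [0, 0, 0], 0.65], [[0, 0, 0], [0, 0, 0], 0.7], [[0, 0, 0], [0, 0, 0], 0.7], [[0, 0, -0.003], [0, 0, 0], 0.7], [[0, 0, -0.01], [0, 0, 0], 0.75], [[0, 0, -0.02], [0, 0, 0], 0.75], [[0, 0, -0.025], [0, 0, 0], 0.75], [[0, 0, -0.03], [0, 0, 0], 0.75], [[0, 0, -0.03], [0, 0, 0], 0.75], [[0, 0, -0.01], [0, 0, 0], 0.75], [[0, 0, 0], [0, 0, 0], 0.75], [[0, 0, 0], [0, 0, 0], 0.75]]}}

```text
clock: 10.97
position: [0.5868, -0.0298, 0.1557]
tool_rot: [[0.0, 1.0, 0.002], [1.0, -0.0, -0.0], [-0.0, 0.002, -1.0]]
contact_force: [-0.4, 0.3, 0.0]
opening: 0.064
finger_force: 0.0
```

Run:
```python
from h import *
s=robot.sense();K,E=cam("wrist");save("wrist","pics/w5.png");np.savez("w5.npz",K=K,E=E)
print(s["position"],s["contact_force"],s["opening"])
cv2.imwrite("pics/w5b.png",cv2.resize(cv2.imread("pics/w5.png")[100:300,155:355],(600,600),interpolation=3))
```

```text
[ 0.58675436 -0.02981271  0.1557105 ] [-0.39937667  0.33811061  0.03457641] 0.06395285100788771
```

View pics/w5b.png

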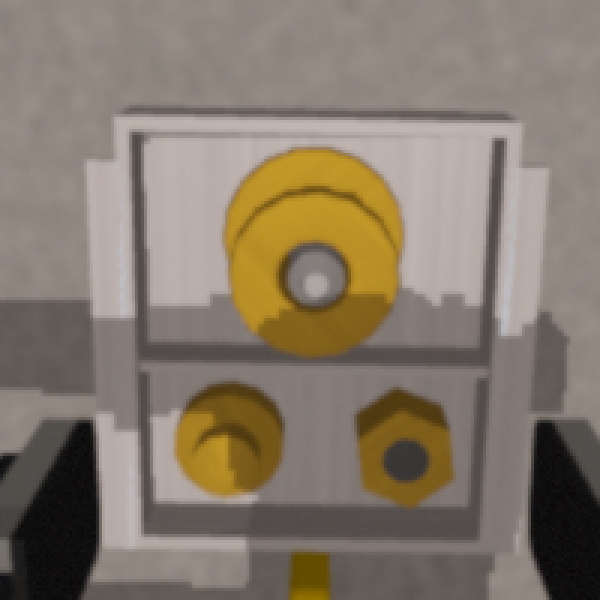

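The spool sits flat on the spindle, with the tip visible inside the bore at (315,280), and the cap and nut are aboard. Next I move to the handle.

Request:
{"method": "move_arm", "body": {"series": [[[-0.02, 0, 0], [0, 0, 0], 0.6], [[-0.03, -0.001, 0], [0, 0, 0], 0.6], [[-0.03, -0.001, 0.01], [0, 0, 0], 0.6], [[-0.03, 0, 0.02], [0, 0, 1.2], 0.6], [[-0.009, 0, 0.025], [0, 0, 0], 0.6], [[0, 0, 0.025], [0, 0, 0], 0.6], [[0, 0, 0.02], [0, 0, 0], 0.6], [[0, 0, 0.015], [0, 0, 0], 0.6], [[0, 0, 0], [0, 0, 0], 0.6], [[0, 0, 0], [0, 0, 0], 0.6], [[0, 0, 0], [0, 0, 0], 0.6]]}}

```text
clock: 11.93
position: [0.5841, -0.1486, 0.0396]
tool_rot: [[0.021, 1.0, -0.001], [1.0, -0.021, 0.0], [0.0, -0.001, -1.0]]
contact_force: [0.4, -0.5, -0.2]
opening: 0.0515
finger_force: 0.0
```

Run:
```python
from h import *
np.set_printoptions(precision=4,suppress=True)
s=robot.sense();K,E=cam("wrist");im=save("wrist","pics/w6.png").astype(int)
p=s["position"];print(p,s["contact_force"])
y=(im[...,0]>110)&(im[...,1]>100)&(im[...,2]<60)
n,l,st,c=cv2.connectedComponentsWithStats(y.astype(np.uint8))
for i in range(1,n):
    if st[i,4]>60:
        x0,y0,w,h,_=st[i]
        print(st[i],c[i])
        for v in range(y0+3,y0+h,max(1,h//5)):
            u=np.where(l[v]==i)[0];print(" ",v,u.min(),u.max(),ray(K,E,u.mean(),v,.048),u.ptp() if 0 else len(u))
```

```text
[ 0.5841 -0.1486  0.0396] [ 0.3711 -0.5252 -0.2491]
[206   0  29  37 292] [217.5411  15.4795]
  3 207 216 [ 0.5695 -0.0468  0.048 ] 10
  10 210 219 [ 0.5704 -0.049   0.048 ] 10
  17 214 221 [ 0.5714 -0.0513  0.048 ] 8
  24 218 225 [ 0.5727 -0.0537  0.048 ] 8
  31 226 230 [ 0.575  -0.0561  0.048 ] 5
[232   0  54   8 259] [259.3591   2.305 ]
  3 241 280 [ 0.5871 -0.0471  0.048 ] 40
  4 245 276 [ 0.5871 -0.0475  0.048 ] 32
  5 249 270 [ 0.5867 -0.0478  0.048 ] 22
  6 252 264 [ 0.5862 -0.0481  0.048 ] 13
  7 256 258 [ 0.5858 -0.0484  0.048 ] 3
[260   7  35  34 218] [276.6606  26.1881]
  10 291 294 [ 0.5986 -0.0497  0.048 ] 4
  16 282 287 [ 0.5957 -0.0516  0.048 ] 6
  22 278 284 [ 0.5944 -0.0535  0.048 ] 7
  28 271 281 [ 0.5923 -0.0554  0.048 ] 9
  34 262 275 [ 0.5895 -0.0574  0.048 ] 10
  40 262 262 [ 0.5874 -0.0594  0.048 ] 1
[ 176   91   68   68 3459] [208.7566 124.2544]
  94 193 222 [ 0.5661 -0.078   0.048 ] 30
  107 180 238 [ 0.5662 -0.0828  0.048 ] 56
  120 176 243 [ 0.5659 -0.0878  0.048 ] 65
  133 177 242 [ 0.5657 -0.0928  0.048 ] 64
  146 184 236 [ 0.5654 -0.0979  0.048 ] 49
[ 290   92   62   67 2270] [320.23   124.6396]
  95 312 325 [ 0.6087 -0.0793  0.048 ] 14
  108 295 349 [ 0.6102 -0.0842  0.048 ] 55
  121 291 350 [ 0.6092 -0.0891  0.048 ] 31
  134 292 350 [ 0.6099 -0.0941  0.048 ] 33
  147 296 339 [ 0.6088 -0.0993  0.048 ] 44
[ 248  201   28  103 2435] [261.292  249.9117]
  204 249 274 [ 0.5859 -0.1226  0.048 ] 26
  224 248 274 [ 0.5855 -0.1315  0.048 ] 27
  244 250 273 [ 0.5855 -0.1408  0.048 ] 24
  264 250 272 [ 0.5851 -0.1503  0.048 ] 23
  284 251 272 [ 0.5851 -0.1602  0.048 ] 22
```

The handle is centred between the fingers (camera .5851, less the 1 mm bias). I lower and grip.

Request:
{"method": "move_arm", "body": {"series": [[[0, 0, 0.012], [0, 0, 0], 0.6], [[0, 0, 0.009], [0, 0, 0], 0.6], [[0, 0, 0.003], [0, 0, 0], 0.5], [[0, 0, 0], [0, 0, 0], 0.4], [[0, 0, 0], [0, 0, 0], 0.3], [[0, 0, 0], [0, 0, 0], 0.2], [[0, 0, 0], [0, 0, 0], 0.1], [[0, 0, 0], [0, 0, 0], 0.05], [[0, 0, 0], [0, 0, 0], 0], [[0, 0, 0], [0, 0, 0], 0], [[0, 0, 0], [0, 0, 0], 0]]}}

```text
clock: 12.9
position: [0.5849, -0.1489, 0.0168]
tool_rot: [[0.021, 1.0, 0.001], [1.0, -0.021, -0.0], [-0.0, 0.001, -1.0]]
contact_force: [-1.0, -0.2, 5.8]
opening: 0.0109
finger_force: 59.4
```

Request:
{"method": "move_arm", "body": {"series": [[[0.004, 0.0012, 0], [0, 0, 0], 0], [[0.008, 0.0024, 0], [0, 0, 0.3], 0], [[0.0108, 0.0032, 0], [0, 0, 0.3], 0], [[0.0108, 0.0032, 0], [0, 0, 0.3], 0], [[0.0108, 0.0032, 0], [0, 0, 0.3], 0], [[0.0108, 0.0032, 0], [0, 0, 0.3], 0], [[0.0108, 0.0032, 0], [0, 0, 0.3], 0], [[0.0108, 0.0032, 0], [0, 0, 0.3], 0], [[0.0108, 0.0032, 0], [0, 0, 0.3], 0], [[0.0108, 0.0032, 0], [0, 0, 0.3], 0], [[0.0108, 0.0032, 0], [0, 0, 0.3], 0], [[0.0108, 0.0032, 0], [0, 0, 0.3], 0], [[0.0108, 0.0032, 0], [0, 0, 0.3], 0], [[0.0108, 0.0032, 0], [0, 0, 0.3], 0], [[0.007, 0.002, 0], [0, 0, 0.3], 0], [[0.0035, 0.001, 0], [0, 0, 0], 0], [[0, 0, 0], [0, 0, 0], 0], [[0, 0, 0], [0, 0, 0], 0], [[0, 0, 0], [0, 0, 0], 0]]}}

```text
clock: 14.48
position: [0.6377, -0.0005, 0.0168]
tool_rot: [[0.093, 0.996, 0.0], [0.996, -0.093, -0.002], [-0.002, 0.0, -1.0]]
contact_force: [-0.7, -3.7, 7.0]
opening: 0.0112
finger_force: 59.7
```

Run:
```python
from h import *
s=robot.sense();K,E=cam("wrist");save("wrist","pics/w7.png");np.savez("w7.npz",K=K,E=E)
print(s["position"],s["contact_force"],s["tool_rot"])
cv2.imwrite("pics/w7b.png",cv2.resize(cv2.imread("pics/w7.png"),(800,600),interpolation=3))
```

```text
[ 6.37709484e-01 -4.83351499e-04  1.67923854e-02] [-0.70383963 -3.74070067  7.02811198] [[ 9.34544515e-02  9.95623517e-01  2.78979726e-04]
 [ 9.95622122e-01 -9.34538375e-02 -1.72369466e-03]
 [-1.69007921e-03  4.38845325e-04 -9.99998476e-01]]
```

View pics/w7b.png

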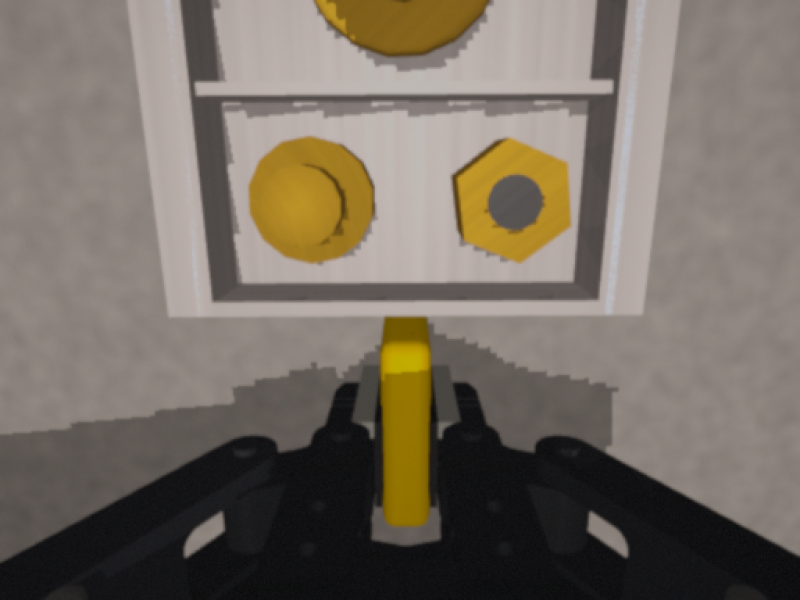

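The tray is square to the tool (front edge at y≈315 on both sides), with the parts aboard. I advance into the flare.

Request:
{"method": "move_arm", "body": {"series": [[[0.004, 0.0004, 0], [0, 0, 0], 0], [[0.006, 0.0004, 0], [0, 0, 0], 0], [[0.007, 0, 0], [0, 0, 0], 0], [[0.007, 0, 0], [0, 0, 0], 0], [[0.006, 0, 0], [0, 0, 0], 0], [[0.005, 0, 0], [0, 0, 0], 0], [[0.004, 0, 0], [0, 0, 0], 0]]}}

```text
clock: 15.12
position: [0.6427, 0.0372, 0.0168]
tool_rot: [[0.094, 0.996, 0.001], [0.996, -0.094, -0.003], [-0.003, 0.001, -1.0]]
contact_force: [-0.8, -8.2, 5.5]
opening: 0.011
finger_force: 59.6
```

Request:
{"method": "move_arm", "body": {"series": [[[0.004, 0, 0], [0, 0, 0], 0], [[0.004, 0, 0], [0, 0, 0], 0], [[0.003, 0, 0], [0, 0, 0], 0], [[0.002, 0, 0], [0, 0, 0], 0]]}}

```text
clock: 15.45
position: [0.6439, 0.05, 0.0168]
tool_rot: [[0.094, 0.996, 0.001], [0.996, -0.094, -0.003], [-0.003, 0.001, -1.0]]
contact_force: [-1.1, -7.9, 5.1]
opening: 0.0111
finger_force: 59.6
```

Request:
{"method": "move_arm", "body": {"series": [[[0.003, -0.0003, 0], [0, 0, 0], 0], [[0.004, -0.0003, 0], [0, 0, 0], 0], [[0.004, 0, 0], [0, 0, 0], 0], [[0.004, 0, 0], [0, 0, 0], 0], [[0.003, 0, 0], [0, 0, 0], 0], [[0.002, 0, 0], [0, 0, 0], 0]]}}

```text
clock: 15.95
position: [0.6452, 0.0699, 0.0168]
tool_rot: [[0.094, 0.996, 0.001], [0.996, -0.094, -0.003], [-0.003, 0.001, -1.0]]
contact_force: [0.2, -9.0, 5.5]
opening: 0.0106
finger_force: 59.6
```

Run:
```python
from h import *
np.set_printoptions(precision=4,suppress=True)
s=robot.sense();K,E=cam("wrist");save("wrist","pics/w8.png");np.savez("w8.npz",K=K,E=E)
print(s["position"],s["contact_force"],s["wrist_torque"])
```

```text
[0.6452 0.0699 0.0168] [ 0.1956 -8.9808  5.5164] [-0.992   0.1387 -0.0371]
```

Request:
{"method": "move_arm", "body": {"series": [[[0.004, 0, 0], [0, 0, 0], 0], [[0.005, 0, 0], [0, 0, 0], 0], [[0.005, 0, 0], [0, 0, 0], 0], [[0.005, 0, 0], [0, 0, 0], 0], [[0.005, 0, 0], [0, 0, 0], 0], [[0.003, 0, 0], [0, 0, 0], 0]]}}

```text
clock: 16.5
position: [0.6477, 0.0969, 0.0168]
tool_rot: [[0.094, 0.996, 0.001], [0.996, -0.094, -0.003], [-0.003, 0.001, -1.0]]
contact_force: [-1.0, -8.5, 5.7]
opening: 0.0112
finger_force: 59.6
```

Request:
{"method": "move_arm", "body": {"series": [[[0.004, 0, 0], [0, 0, 0], 0], [[0.005, 0, 0], [0, 0, 0], 0], [[0.005, 0, 0], [0, 0, 0], 0], [[0.005, 0, 0], [0, 0, 0], 0], [[0.005, 0, 0], [0, 0, 0], 0], [[0.003, 0, 0], [0, 0, 0], 0]]}}

```text
clock: 17.0
position: [0.6502, 0.1237, 0.0168]
tool_rot: [[0.094, 0.996, 0.001], [0.996, -0.094, -0.004], [-0.003, 0.001, -1.0]]
contact_force: [0.4, -8.8, 6.2]
opening: 0.0113
finger_force: 59.6
```

Running smoothly. The stop should come around y≈0.155.

Request:
{"method": "move_arm", "body": {"series": [[[0.004, 0, 0], [0, 0, 0], 0], [[0.005, 0, 0], [0, 0, 0], 0], [[0.005, 0, 0], [0, 0, 0], 0], [[0.004, 0, 0], [0, 0, 0], 0], [[0.003, 0, 0], [0, 0, 0], 0], [[0.002, 0, 0], [0, 0, 0], 0]]}}

```text
clock: 17.5
position: [0.6523, 0.1463, 0.0168]
tool_rot: [[0.094, 0.996, 0.0], [0.996, -0.094, -0.004], [-0.004, 0.001, -1.0]]
contact_force: [0.6, -8.8, 6.7]
opening: 0.0112
finger_force: 59.7
```

Request:
{"method": "move_arm", "body": {"series": [[[0.002, 0, 0], [0, 0, 0], 0], [[0.002, 0, 0], [0, 0, 0], 0], [[0.002, 0, 0], [0, 0, 0], 0]]}}

```text
clock: 17.75
position: [0.6528, 0.152, 0.0168]
tool_rot: [[0.094, 0.996, 0.0], [0.996, -0.094, -0.004], [-0.004, 0.001, -1.0]]
contact_force: [-1.4, -8.3, 6.5]
opening: 0.0112
finger_force: 59.7
```

Request:
{"method": "move_arm", "body": {"series": [[[0.0015, 0, 0], [0, 0, 0], 0], [[0.0015, 0, 0], [0, 0, 0], 0], [[0.001, 0, 0], [0, 0, 0], 0]]}}

```text
clock: 18.0
position: [0.6532, 0.156, 0.0168]
tool_rot: [[0.094, 0.996, 0.0], [0.996, -0.094, -0.004], [-0.004, 0.001, -1.0]]
contact_force: [-1.2, -8.3, 6.6]
opening: 0.0111
finger_force: 59.7
```

Request:
{"method": "move_arm", "body": {"series": [[[0.001, 0, 0], [0, 0, 0], 0], [[0.001, 0, 0], [0, 0, 0], 0]]}}

```text
clock: 18.17
position: [0.6533, 0.1579, 0.0168]
tool_rot: [[0.094, 0.996, 0.0], [0.996, -0.094, -0.004], [-0.004, 0.001, -1.0]]
contact_force: [-1.1, -9.2, 6.7]
opening: 0.0111
finger_force: 59.7
```

Request:
{"method": "move_arm", "body": {"series": [[[0.001, 0, 0], [0, 0, 0], 0], [[0.001, 0, 0], [0, 0, 0], 0]]}}

```text
clock: 18.33
position: [0.6534, 0.1586, 0.0168]
tool_rot: [[0.094, 0.996, -0.0], [0.996, -0.094, -0.006], [-0.006, 0.001, -1.0]]
contact_force: [-1.2, -15.5, 7.5]
opening: 0.0111
finger_force: 59.9
```

Request:
{"method": "move_arm", "body": {"series": [[[0.001, 0, 0], [0, 0, 0], 0], [[0.001, 0, 0], [0, 0, 0], 0]]}}

```text
clock: 18.5
position: [0.6534, 0.1586, 0.0168]
tool_rot: [[0.093, 0.996, -0.001], [0.996, -0.093, -0.009], [-0.009, 0.0, -1.0]]
contact_force: [-0.5, -21.6, 8.6]
opening: 0.0115
finger_force: 60.0
```

The tray is against the stop: y stays at 0.1586 while the force rises to 21 N. I relax slightly, release, lift clear and check.

Request:
{"method": "move_arm", "body": {"series": [[[-0.001, 0, 0], [0, 0, 0], 0], [[0, 0, 0], [0, 0, 0], 0], [[0, 0, 0], [0, 0, 0], 0.2], [[0, 0, 0], [0, 0, 0], 0.35], [[0, 0, 0], [0, 0, 0], 0.45], [[0, 0, 0], [0, 0, 0], 0.45], [[0, 0, -0.01], [0, 0, 0], 0.45], [[0, 0, -0.02], [0, 0, 0], 0.45], [[0, 0, -0.03], [0, 0, 0], 0.45], [[-0.01, 0, -0.035], [0, 0, 0], 0.45], [[-0.02, 0, -0.03], [0, 0, 0], 0.45], [[-0.02, 0, -0.03], [0, 0, 0], 0.45], [[-0.01, 0, -0.02], [0, 0, 0], 0.45], [[0, 0, 0], [0, 0, 0], 0.45], [[0, 0, 0], [0, 0, 0], 0.45], [[0, 0, 0], [0, 0, 0], 0.45]]}}

```text
clock: 19.83
position: [0.6471, 0.1046, 0.1907]
tool_rot: [[0.094, 0.996, -0.001], [0.996, -0.094, 0.0], [0.0, -0.001, -1.0]]
contact_force: [-0.5, -0.4, -0.5]
opening: 0.0385
finger_force: 0.0
```

Run:
```python
from h import *
np.set_printoptions(precision=4,suppress=True)
s=robot.sense();K,E=cam("wrist");save("wrist","pics/w9.png");np.savez("w9.npz",K=K,E=E);save("top","pics/top9.png")
print(s["position"],s["contact_force"],s["opening"],s["clock"])
cv2.imwrite("pics/w9b.png",cv2.resize(cv2.imread("pics/w9.png"),(800,600),interpolation=3))
```

```text
[0.6471 0.1046 0.1907] [-0.5281 -0.3991 -0.4733] 0.03854910147400343 19.8333
```

View pics/w9b.png

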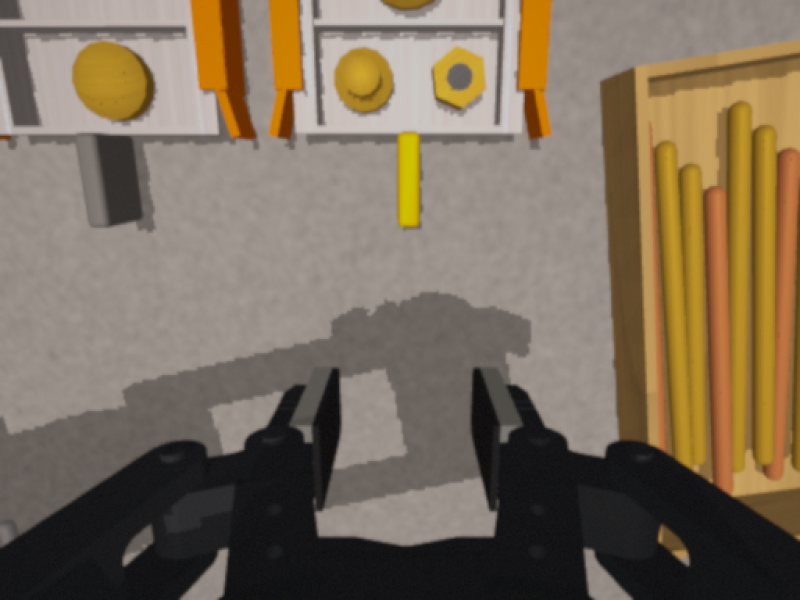

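The tray is under both lips, its front edge (y≈134) and handle end (y≈226) level with the docked grey tray's. The cap, nut and spool are aboard.

```bash
python3 -c "
from plant import robot
print(robot.hand_in())"
```

```text
the job is handed in; nothing more can be done
None
```

I set the brass spool flat on its spindle, slid the tray home against the back stop with the cap and nut aboard, released it, and handed in at about 20 s; no verdict came back.

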